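# Prop open the buckle chest

## Robot

A 7-joint arm with a two-finger parallel gripper is mounted at the origin on the work surface. World frame = base frame: x ahead of the robot, y to its left, z up, the work surface at z = 0. Lengths are in m, angles in rad, forces in N, time in s.
With the tool pointing down it reaches from about 0.4 to 0.85 m from the base axis. Payload 6.9 kg.
Tool frame: the origin (TCP) lies midway between the tips of the shut fingers; the grasp point (between the pads) lies behind it (ctrl.pinch_z is the z of the grasp point in the tool frame, in m); z points along the fingers, y is the line along which they close (so a half turn about z gives the same grasp; the last joint's range is limited). The gripper opens to 85 mm and grips with 20 to 120 N. Pads are 22 mm wide; open, the fingers measure 114 mm over their backs; the gripper's body (76 mm by 85 mm) begins 54 mm behind the grasp point. The pads swing forward as they close: fully open they stand 13 mm farther back than shut.
Start: joints at [1.339, 0.507, -0.238, 1.5, 0.126, 1.149, -0.155], TCP at [0.207, -0.59, 0.231] pointing down, gripper open.
Joint ranges: [-3.08, 3.08], [-0.24, 2.05], [-1.43, 1.35], [0, 2.5], [-1.52, 4.66], [0.17, 1.96], [-2.89, 2.89]. Speed limits (rad/s): [2.39, 2.39, 3.14, 3.14, 3.14, 3.14, 3.14].

## Interface

Orientations are given as a unit quaternion [w, x, y, z].
In Python, from station import ctrl, get_state, vision, ticket, models gives the robot as it stands. Calls block until the motion is done:
- ctrl.movep(position, orientation): joint-space move of the TCP to a pose.
- ctrl.movel(position, frame=None, max_speed=0.15): straight line of the TCP; frame=None keeps the orientation; max_speed is the mean speed in m/s.
- ctrl.set_joints(angles): joint-space move.
- ctrl.ungrasp() and ctrl.close_gripper(force=None): open the fingers fully, or close them until they stop; force is the grip in N (None keeps the last).
- ctrl.pause(seconds).
- ctrl.ik(position, orientation): joint angles nearest the present ones, or None.
- get_state(): the state.
- vision.grab_frame(name): name is "scene" or "top" or "wrist"; returns (picture, depth): 420x560x3 uint8, blue, green, red; 420x560 float32, m along the optical axis (not along the pixel's ray), 0 where there is no reading.
- vision.camera_info(name): a dict with "mtx" (3x3 intrinsics, pixels), "dist_coeffs" ([k1, k2, p1, p2, k3] as OpenCV has them; the pictures are not rectified), "R" (3x3) and "t" (3): a world point X has camera coordinates R X + t; the wrist camera has in their place "hand_eye" (4x4, takes a point from camera to tool coordinates, whose origin is the TCP and whose axes are the flange's). Camera axes: x right, y down, z forward; pixel columns grow to the right and rows downward; lengths in m; the calibration is good to about 2 mm. A picture is of the moment at which its call begins: read the wrist's pose just before it. camera_info takes no time and is no camera call.
A pose or a line that the arm cannot do raises ctrl.Unreachable and nothing moves.
- ticket.close_job(): hands the job in; it is judged then, once.
Trained networks look in the newest picture that a camera, given by its name, has taken for a name from the list of things; names that differ only in an ending like _2 or _b are one class to them, and where a whole thing is asked for, a point or a joint stands for the part that bears it (a point fixed in the world has none). Each returns a list of dicts, best first, with "p" (0 to 1); they miss things now and then, are a little off and sometimes report something else, mostly with a low value. They report only what shows in the picture. A call takes as long as a camera call.
- models.recognise(camera, target): "point" ([column, row] in pixels, amid what is visible of it).
- models.masks_of(camera, target): "mask" (420x560 bool, what is visible of it) and "point" ([column, row] in pixels, amid what is visible of it).
The state is a dict: "time": time; "qpos": joint angles; "qd": joint speeds; "tau": joint torques, N m; "tcp_pos": TCP position; "eef_rot": TCP orientation; "contact_force": force on the tool from outside, world axes, zero at the start; "wrist_torque": the same for the moment, N m; "width": finger opening in m; "gripper_force": force on a finger pad.
Only numpy, scipy, OpenCV 4.12 (cv2) and the standard library are available. Lean on these libraries where they do the work, as an engineer would, in place of code of your own. Each camera call takes 0.05 s, during which the arm holds its last target. There are 200 camera calls.

## Task

Open the wooden buckle chest wide by its brass bar handle, so that the lid stands up by itself, then swing the steel prop rod on the chest's right side up, and lower the lid gently until the rod's ball end sits in the holding hole under the lid's steel ear and the rod alone carries the lid. Do not let the lid slam, and leave the bottle, the spool and the cup where they stand.

Things in the scene. Friction and masses are not known exactly. Their poses are not given: they have to be found in the camera images.
- chest: wooden chest fixed to the bench, 180 (x) by 280 (y) by 95 mm high without lid. Origin at the centre of its underside, on the bench; at yaw 0 its front (-x) faces the robot, +y is its left. Placed within about 6 by 20 cm, turned by -0.12 to 0.35 rad. In its frame (mm): lid hinge line along y at x 90, z 95; rod pivot axis along y at x -45, z 45. The task's lid and prop rod are hinged to it.
- lid (a joint): lid angle about the hinge at the chest's far rim: 0 shut (start), grows as the front edge rises, stop 1.45 rad. Wooden panel 180 x 280 x 12 mm, 0.5 to 0.7 kg. Stiff hinge: beyond about 1.28 rad the lid stays by itself; lower than about 1.1 it sinks and, unheld, falls shut. Seated on the rod it stands at about 0.87.
- handle (a point): middle of the lid's round brass bar handle: 10 mm thick, 100 mm long along the chest's y, on two end arms, 45 mm in front of the lid's front edge (40 mm free gap). 225 mm from the hinge line, 6 mm above the plane of the lid's underside that holds the hinge line; 101 mm above the bench when shut. Moves with the lid.
- rod (a joint): angle of the prop rod on the chest's right (-y) side: 0 = level, pointing to the chest's front; grows as the tip rises and swings over towards the lid (pi/2 = upright). Range 0 to 2.35. Starts at 0.55 to 0.95, leaning to the front; friction of 0.12 N m keeps it where it is left. It must stand at 1.91 within about 0.1 when the lid comes down. While the lid is shut its ear blocks the rod.
- rod_tip (a point): centre of the 14 mm steel ball at the rod's free end, 150 mm from the pivot. Rod 8 mm thick, with a red sleeve 14 mm thick from 85 to 130 mm from the pivot, the place to push. It swings in the plane y = -162 mm of the chest, 22 mm outside the side wall.
- socket (a point): holding hole: where the ball's centre rests, 7 mm below the hole's floor, under the steel ear that sticks out 38 mm from the lid's right edge, 125 mm from the hinge line. The hole opens square to the lid's underside, 16 mm deep, 20 mm wide (y), 24 mm long at its floor, front and rear walls flaring to 46 mm at the mouth. Moves with the lid.
- glue_bottle: blue glue bottle with a yellow cap, 64 mm across, 150 mm tall, loose, standing to the left (+y) of the chest; origin at the centre of its foot. Bystander.
- thread_spool: terracotta-brown thread spool, 72 mm across, 85 mm tall, loose, standing to the right (-y) of the chest beyond the rod; origin at the centre of its foot. Bystander.
- rivet_cup: white ceramic cup, 80 mm across, 75 mm tall, loose, standing left of the chest's front; origin at the centre of its foot. Bystander.

How it is judged:
On the way, in this order (a step that is already met when the one before it is completed fails the run):
1. the lid is opened wide (value of joint lid above 1.2 rad), for 0.2 s.
2. the rod is swung up under the open lid (value of joint rod above 1.6 rad and value of joint lid above 1.05 rad), for 0.2 s.
At the end, for the whole second after the job is handed in: the ball's centre lies within 12 mm of its resting point in the holding hole, the lid stands still at 0.78 to 0.97 rad and rests on the rod's ball (contact force above 0.3 N) (distance between rod_tip and socket below 0.012 m and value of joint lid between 0.78 and 0.97 rad and contact force between rod and lid above 0.3 N and velocity of joint lid between -0.05 and 0.05 rad/s); the robot touches nothing.
It fails at once if the lid is slammed (it comes down faster than 1.5 rad/s) (velocity of joint lid below -1.5 rad/s).
It fails at once if the glue bottle is shoved more than 30 mm (distance of glue_bottle from where it was at the start of the episode above 0.03 m).
It fails at once if the thread spool is shoved more than 30 mm (distance of thread_spool from where it was at the start of the episode above 0.03 m).
It fails at once if the rivet cup is shoved more than 30 mm (distance of rivet_cup from where it was at the start of the episode above 0.03 m).
It also fails if it takes over 64 s, if anything falls off the work surface, if the arm or the gripper's body presses on something with over 40 N, if the wrist force passes 120 N, or if a joint passes its speed limit or range.

## Working session

There is one attempt and no reset: what is moved stays moved. The work goes in short steps, each a Python script; the robot and the scene stay as the last script left them, time stands still between calls to the robot, and variables do not carry over. Pictures are saved under pics/ and viewed, at most 10 in all, crops included, and the job is handed in when it is done.

```bash
ls; mkdir -p pics
python3 - <<'E'
from station import ctrl,get_state,vision,models
import cv2,numpy as np
np.set_printoptions(precision=4,suppress=True)
s=get_state();print(s['time'],s['tcp_pos'],s['eef_rot'],s['width'],ctrl.pinch_z)
ims=[]
for c in ['scene','top']:
    im,d=vision.grab_frame(c);cv2.imwrite(f'pics/{c}0.png',im);np.savez(f'{c}0.npz',im=im,d=d)
    ci=vision.camera_info(c);print(c,ci)
    for n in ['chest','lid','handle','rod','rod_tip','glue_bottle','thread_spool','rivet_cup']:
        r=models.recognise(c,n);print(n,[(np.round(q['point'],1),round(q['p'],2)) for q in r[:2]])
print(vision.camera_info('wrist'))
E
```

```text
pics
0.0 [ 0.2063 -0.5895  0.2304] [-0.0009  0.9859  0.1676 -0.0002] 0.08533169644274169 -0.0187
scene {'mtx': array([[478.1039,   0.    , 273.1691],
       [  0.    , 478.1039, 206.4314],
       [  0.    ,   0.    ,   1.    ]]), 'dist_coeffs': array([-0.0774,  0.    ,  0.    ,  0.    ,  0.    ]), 'R': array([[ 0.1325,  0.9912, -0.0024],
       [ 0.6114, -0.0837, -0.7869],
       [-0.7801,  0.1028, -0.6171]]), 't': array([-0.1109, -0.2958,  1.6022])}
chest [(array([260.4, 235.9]), 0.57)]
lid [(array([259.8, 221.6]), 0.56), (array([260. , 235.2]), 0.46)]
handle [(array([254.7, 219.1]), 0.97)]
rod [(array([181.5, 187.4]), 0.8)]
rod_tip [(array([182.4, 192.7]), 0.63)]
glue_bottle [(array([256.6, 223.5]), 0.56)]
thread_spool [(array([133.6, 264.7]), 0.84), (array([254.4, 222.4]), 0.2)]
rivet_cup [(array([353.3, 195.4]), 0.57), (array([182.8, 191.9]), 0.54)]
top {'mtx': array([[399.8641,   0.    , 284.5163],
       [  0.    , 399.8641, 210.6212],
       [  0.    ,   0.    ,   1.    ]]), 'dist_coeffs': array([0.0397, 0.    , 0.    , 0.    , 0.    ]), 'R': array([[ 0.0079, -0.9995,  0.0306]
[... 180 characters left out ...]
 0.64)]
handle [(array([290.8, 186.4]), 0.74)]
rod [(array([373.4, 235.1]), 0.81), (array([159.7, 179.4]), 0.31)]
rod_tip [(array([377.2, 236. ]), 0.79), (array([173.2, 251.1]), 0.44)]
glue_bottle [(array([159.9, 177. ]), 0.57)]
thread_spool [(array([411.1, 167.1]), 0.91)]
rivet_cup [(array([174.1, 249.1]), 0.57)]
{'mtx': array([[323.8495,   0.    , 276.9395],
       [  0.    , 323.8495, 209.8682],
       [  0.    ,   0.    ,   1.    ]]), 'dist_coeffs': array([0.0064, 0.    , 0.    , 0.    , 0.    ]), 'hand_eye': array([[ 0.0003, -0.9486, -0.3165,  0.0823],
       [ 1.    ,  0.0003,  0.0003,  0.0007],
       [-0.0002, -0.3165,  0.9486, -0.1425],
       [ 0.    ,  0.    ,  0.    ,  1.    ]])}
```

View pics/top0.png

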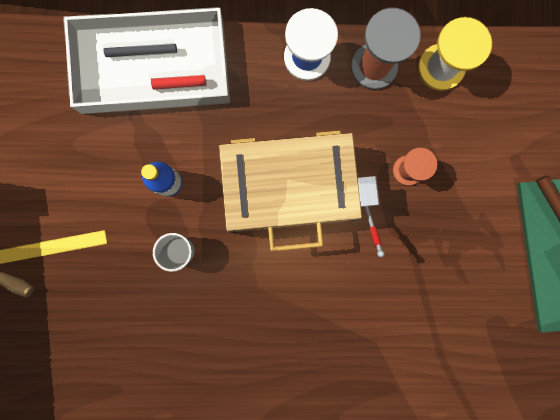

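View pics/scene0.png

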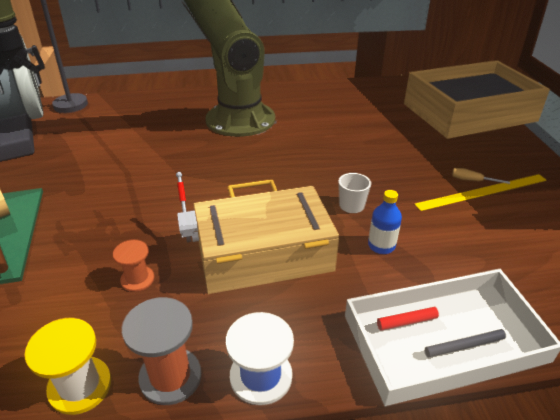

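Top view: lid corners at about (220,145), (353,135), (360,220) and (227,230); handle bar near (295,248); rod ball near (380,254) with its red sleeve near (375,236); spool at (415,165); cup at (173,251); bottle at (160,178). The scene view agrees with this. Next I fit the chest pose from depth.

```bash
cat > h.py <<'E'
from station import ctrl,get_state,vision,models,ticket
import cv2,numpy as np
from scipy.spatial.transform import Rotation as Rn
np.set_printoptions(precision=4,suppress=True)
def cloud(c,d):
    ci=vision.camera_info(c);h,w=d.shape
    u,v=np.meshgrid(np.arange(w),np.arange(h))
    n=cv2.undistortPoints(np.stack([u,v],-1).reshape(-1,1,2).astype(np.float64),ci['mtx'],ci['dist_coeffs']).reshape(h,w,2)
    P=np.dstack([n,np.ones((h,w))])*d[...,None]
    X=(P-ci['t'])@ci['R'];X[d<=0]=np.nan
    return X
E
python3 - <<'E'
from h import *
for c in ['top','scene']:
    f=np.load(f'{c}0.npz');X=cloud(c,f['d'])
    z=X[...,2];print(c,'bench z',np.nanmedian(z[330:400,250:450]) if c=='top' else np.nanmedian(z[150:200,100:160]))
    m=(z>.095)&(z<.118)&(X[...,0]>.3)
    m=cv2.morphologyEx(m.astype(np.uint8),cv2.MORPH_OPEN,np.ones((13,13)))
    n,l,st,ce=cv2.connectedComponentsWithStats(m);k=1+np.argmax(st[1:,4]);m=l==k
    P=X[m];r=cv2.minAreaRect(P[:,:2].astype(np.float32)*1000);print('lid rect',r,'z',np.median(P[:,2]))
    hsv=cv2.cvtColor(f['im'],cv2.COLOR_BGR2HSV)
    vision.grab_frame(c)
    for n in ['handle','rod','rod_tip','glue_bottle','thread_spool','rivet_cup']:
        for q in models.masks_of(c,n)[:2]:
            P=X[q['mask']];P=P[np.isfinite(P[:,0])&(P[:,2]>.01)]
            if len(P): print(n,round(q['p'],2),np.round(q['point']),len(P),'med',np.median(P,0),'lo',np.percentile(P,3,0),'hi',np.percentile(P,97,0))
            if n in('rod','handle') and q['p']>.5: np.save(f'{n}_{c}.npy',P)
E
```

```text
top bench z -0.0010949060373931815
lid rect ((663.947265625, -16.72808837890625), (187.76898193359375, 317.3385009765625), 5.747151851654053) z 0.10586372878738912
handle 0.6 [291. 185.] 12586 med [ 0.652  -0.0044  0.1058] lo [ 0.5547 -0.1511  0.1018] hi [0.7432 0.1313 0.1092]
rod 0.85 [376. 231.] 279 med [ 0.5503 -0.1706  0.1128] lo [ 0.5095 -0.1791  0.0655] hi [ 0.6074 -0.1639  0.141 ]
rod_tip 0.83 [378. 239.] 267 med [ 0.5482 -0.1707  0.1136] lo [ 0.509  -0.1791  0.0679] hi [ 0.6047 -0.1642  0.141 ]
glue_bottle 0.55 [160. 180.] 1041 med [0.6595 0.2643 0.102 ] lo [0.6359 0.2444 0.023 ] hi [0.6904 0.2936 0.15  ]
thread_spool 0.96 [413. 168.] 981 med [ 0.6991 -0.2732  0.0835] lo [ 0.6713 -0.3073  0.0113] hi [ 0.7314 -0.2457  0.0865]
rivet_cup 0.97 [173. 251.] 687 med [0.5095 0.2669 0.0558] lo [0.4766 0.209  0.0142] hi [0.5463 0.283  0.0754]
rivet_cup 0.37 [377. 236.] 242 med [ 0.5482 -0.1708  0.1148] lo [ 0.5108 -0.1789  0.0715] hi [ 0.6018 -0.1648  0.141 ]
scene bench z -0.0003995662801760406
lid rect ((664.9441528320312, -17.124603271484375), (189.40733337402344, 317.5811767578125), 6.344514846801758) z 0.1060750754488564
handle 0.62 [255. 220.] 7986 med [ 0.6684 -0.0111  0.106 ] lo [ 0.5607 -0.1577  0.1   ] hi [0.7523 0.1306 0.1093]
rod 0.49 [180. 193.] 214 med [ 0.5515 -0.1722  0.1121] lo [ 0.5162 -0.1801  0.0451] hi [ 0.6408 -0.1617  0.14  ]
rod_tip 0.7 [184. 192.] 224 med [ 0.5521 -0.1721  0.112 ] lo [ 0.5145 -0.1805  0.0444] hi [ 0.6408 -0.1616  0.1405]
glue_bottle 0.92 [385. 225.] 1449 med [0.6878 0.2675 0.0829] lo [0.6607 0.2443 0.0149] hi [0.7011 0.2988 0.1493]
thread_spool 0.6 [134. 266.] 1156 med [ 0.7188 -0.275   0.0817] lo [ 0.679  -0.3065  0.0111] hi [ 0.7361 -0.2494  0.086 ]
rivet_cup 0.73 [352. 193.] 923 med [0.5286 0.2454 0.0515] lo [0.4763 0.2119 0.014 ] hi [0.5501 0.2796 0.0744]
```

Run:
```python
from h import *
from scipy.optimize import minimize
for c in ['top','scene']:
    f=np.load(f'{c}0.npz');X=cloud(c,f['d']);z=X[...,2]
    hsv=cv2.cvtColor(f['im'],cv2.COLOR_BGR2HSV)
    m=(z>.096)&(z<.116)&(abs(X[...,0]-.66)<.2)&(abs(X[...,1])<.22)
    P=X[m][:,:2]
    for yaw in [.10]:
        def local(a): 
            return (P-[.665,0])@np.array([[np.cos(a),-np.sin(a)],[np.sin(a),np.cos(a)]])
        def edges(a):
            L=local(a);o=[]
            fr=[];re=[]
            for y in np.arange(-.11,.10,.01):
                s=L[(abs(L[:,1]-y)<.005)&(L[:,0]>-.14)]
                core=s[:,0]
                xs=np.sort(core)
                # largest contiguous run
                g=np.split(xs,np.where(np.diff(xs)>.006)[0]+1);g=max(g,key=len)
                fr.append((y,g[0]));re.append((y,g[-1]))
            le=[];ri=[]
            for x in np.arange(-.05,.06,.01):
                s=np.sort(L[abs(L[:,0]-x)<.005][:,1])
                le.append(s[-1]);ri.append(s[0])
            return np.array(fr),np.array(re),np.array(le),np.array(ri)
        fr,re,le,ri=edges(yaw)
        print(c,'front',fr[:,1]*1000//1,'\nrear',re[:,1]*1000//1,'\nleft',le*1000//1,'right',ri*1000//1)
        for e in(fr,re):
            mm=np.median(e[:,1]);k=abs(e[:,1]-mm)<.006;p=np.polyfit(e[k,0],e[k,1],1);print('slope',p, 'yaw est',yaw-p[0])
        L=local(yaw);b=L[(L[:,0]<-.115)&(L[:,0]>-.16)&(abs(L[:,1])<.1)];print('bar x hist',np.histogram(b[:,0],bins=np.arange(-.16,-.11,.004)),'y',b[:,1].min(),b[:,1].max(),len(b))
    R=X[(z>.02)&(z<.17)&(X[...,1]<-.15)&(X[...,1]>-.2)&(X[...,0]<.6)]
    np.save(f'rodp_{c}.npy',R);print('tip top',R[R[:,2]>np.percentile(R[:,2],95)].mean(0),R[:,0].min())
```

```text
top front [ -96.  -96.  -96.  -96.  -96.  -96. -140. -140.  -96.  -96.  -96.  -97.
  -96.  -97.  -96.  -97. -140. -106.  -97.  -97.  -97.] 
rear [91. 92. 93. 92. 92. 93. 81. 83. 83. 82. 83. 82. 83. 83. 82. 83. 82. 82.
 91. 92. 90.] 
left [141. 141. 140. 141. 140. 142. 141. 142. 141. 140. 141.] right [-176. -177. -176. -176. -175. -138. -136. -137. -136. -137. -136.]
slope [-0.0047 -0.0959] yaw est 0.10472490499410622
slope [-0.0007  0.0828] yaw est 0.1006823934719937
bar x hist (array([  0,   0,   0,  52, 103, 103,  20,  16,  19,  19,  19,   4]), array([-0.16 , -0.156, -0.152, -0.148, -0.144, -0.14 , -0.136, -0.132,
       -0.128, -0.124, -0.12 , -0.116, -0.112])) y -0.05308816075712755 0.05642058210666334 355
tip top [ 0.5134 -0.1756  0.1415] 0.5067811825746553
scene front [ -95.  -96.  -95.  -95.  -96.  -96. -137. -103.  -96.  -93.  -92.  -96.
  -96.  -97.  -97.  -95. -140.  -94.  -93.  -94.  -97.] 
rear [94. 95. 95. 96. 95. 94. 86. 86. 85. 86. 86. 85. 86. 87. 85. 86. 85. 85.
 95. 96. 95.] 
left [142. 141. 141. 141. 140. 141. 140. 141. 141. 141. 142.] right [-176. -177. -176. -176. -176. -138. -137. -138. -137. -138. -138.]
slope [ 0.0009 -0.0947] yaw est 0.09910173825916913
slope [-0.0007  0.0861] yaw est 0.10072347621946477
bar x hist (array([ 0,  0,  0,  3, 31, 85, 59,  9,  7, 11,  7,  2]), array([-0.16 , -0.156, -0.152, -0.148, -0.144, -0.14 , -0.136, -0.132,
       -0.128, -0.124, -0.12 , -0.116, -0.112])) y -0.05273926472262678 0.05658958916726234 214
tip top [-0.533  -0.176   0.1668] -0.5474673131325247
```

```bash
cat >> h.py <<'E'
YAW=.101;C=np.array([.6593,.0014,0.])
RC=Rn.from_euler('z',YAW).as_matrix()
def W(p): return C+RC@np.asarray(p,float)
def quat(zc,yc):
    z=RC@np.array(zc,float);y=RC@np.array(yc,float);x=np.cross(y,z)
    q=Rn.from_matrix(np.column_stack([x,y,z])).as_quat();return q[[3,0,1,2]]
def hand(lid,p,flip=1,back=0,shift=0):
    """tool pose (pos,quat) gripping the bar at lid angle, pitch p below horizontal; back: retreat along tool; shift along tool y"""
    c,s=np.cos(lid),np.sin(lid)
    g=np.array([.09-.225*c-(-.006)*s*1.0,0,.095+.225*s+.006*c])
    z=np.array([np.cos(p),0,-np.sin(p)]);y=flip*np.array([np.sin(p),0,np.cos(p)])
    return W(g+z*(-ctrl.pinch_z-back)+y*shift),quat(z,y)
def rod(a,r,p,flip=1,back=0):
    g=np.array([-.045-r*np.cos(a),-.162,.045+r*np.sin(a)])
    z=np.array([np.cos(p),0,-np.sin(p)]);y=[0,flip,0]
    return W(g+z*(-ctrl.pinch_z-back)),quat(z,y)
E
python3 - <<'E'
from h import *
print('tool x check',W([0,0,0]))
for fl in (1,-1):
    for l,ps in [(0,(.4,.6,.8,1.0)),(.5,(.6,.8,1,1.2)),(1.0,(.8,1,1.2,1.4)),(1.38,(1,1.2,1.4,1.6,1.8))]:
        for p in ps:
            q=ctrl.ik(*hand(l,p,fl));q2=ctrl.ik(*hand(l,p,fl,back=.08))
            print('H',fl,l,p,q,q2 is not None)
for fl in (1,-1):
    for a in (.66,1.3,1.91):
        for p in (.8,1.,1.2,1.4,1.57):
            q=ctrl.ik(*rod(a,.11,p,fl));q2=ctrl.ik(*rod(a,.11,p,fl,.1))
            print('R',fl,a,p,q,q2 is not None)
E
```

```text
tool x check [0.6593 0.0014 0.    ]
H 1 0 0.4 None False
H 1 0 0.6 None False
H 1 0 0.8 None False
H 1 0 1.0 [ 0.7784  0.7353 -1.2244  2.4483  1.9679  0.752  -1.8491] True
H 1 0.5 0.6 None False
H 1 0.5 0.8 [ 0.8828  0.4892 -1.2221  2.4204  2.1468  0.5506 -2.0179] True
H 1 0.5 1 [ 0.6478  0.3321 -0.8323  2.2467  1.2515  0.2467 -1.1547] True
H 1 0.5 1.2 [ 0.591   0.3644 -0.8039  2.0697  0.5865  0.5022 -0.5037] True
H 1 1.0 0.8 [ 0.6502  0.3005 -0.8312  2.138   1.5251  0.1971 -1.4093] True
H 1 1.0 1 [ 0.7197  0.3696 -0.9961  1.9556  0.7577  0.4985 -0.6409] True
H 1 1.0 1.2 [ 0.5759  0.4037 -0.8607  1.7687  0.4866  0.7734 -0.3811] True
H 1 1.0 1.4 [ 0.5333  0.5156 -0.9174  1.5764  0.4892  1.1016 -0.3763] True
H 1 1.38 1 [ 0.5381  0.4312 -0.8326  1.7259  0.6271  0.607  -0.4828] True
H 1 1.38 1.2 [ 0.5421  0.5476 -0.9729  1.5193  0.6219  0.9786 -0.4443] True
H 1 1.38 1.4 [ 0.4757  0.6656 -1.0315  1.2994  0.6302  1.3193 -0.4151] True
H 1 1.38 1.6 [ 0.3525  0.7564 -0.958   1.0625  0.5863  1.6075 -0.3429] True
H 1 1.38 1.8 [ 0.2023  0.8459 -0.778   0.7973  0.5021  1.8758 -0.2351] False
H -1 
[... 2661 characters left out ...]
986] True
R -1 1.3 1.0 [ 0.3927  0.4584 -0.0388  2.1264 -1.4128  0.2297  0.2406] True
R -1 1.3 1.2 [ 0.5367  0.4848 -0.3277  1.9596  0.0508  0.3719 -1.2428] True
R -1 1.3 1.4 [ 0.4891  0.5386 -0.3447  1.7863  0.1946  0.6875 -1.4063] True
R -1 1.3 1.57 [ 0.4241  0.6021 -0.316   1.6352  0.2197  0.9387 -1.4399] True
R -1 1.91 0.8 [ 0.8932  0.6705 -0.8284  2.1342  2.5399  0.2734  2.6852] True
R -1 1.91 1.0 [ 0.3338  0.526  -0.0389  1.983  -1.1001  0.2201 -0.1276] True
R -1 1.91 1.2 [ 0.4823  0.5639 -0.3363  1.8073  0.1406  0.4454 -1.3593] True
R -1 1.91 1.4 [ 0.42    0.6211 -0.3201  1.6208  0.1999  0.7675 -1.4311] True
R -1 1.91 1.57 [ 0.3674  0.6912 -0.303   1.4537  0.2235  1.0298 -1.4552] True
```

Run:
```python
from h import *
def show(t):
    s=get_state();print(t,round(s['time'],2),s['qpos'],s['tcp_pos'],s['contact_force'],round(s['width'],4))
ctrl.movep(*hand(.6,1.2,back=.12));show('hover')
for p in (1.0,1.05,1.1,1.15): print(p,ctrl.ik(*hand(0,p,back=.003)),ctrl.ik(*hand(0,p,back=.08)),ctrl.ik(*hand(.25,p+.05)))
ctrl.movep(*hand(0,1.05,back=.08));show('pre')
im,d=vision.grab_frame('wrist');cv2.imwrite('pics/w1.png',im)
```

```text
hover 3.97 [ 0.895   0.1712 -1.0459  1.9061  0.2184  0.7864 -0.1442] [ 0.5311 -0.0128  0.3212] [ 0.7925 -0.0105 -0.7536] 0.0855
1.0 [ 0.7818  0.7252 -1.2243  2.4496  1.9635  0.7426 -1.8481] [ 0.6943  0.3277 -0.8585  2.4626  2.0742  0.2584 -1.9835] [ 0.8362  0.567  -1.2247  2.3199  1.5744  0.5657 -1.4789]
1.05 [ 0.7844  0.7124 -1.2244  2.4052  1.8333  0.7062 -1.7256] [ 0.9098  0.4421 -1.2241  2.4059  1.5647  0.445  -1.4995] [ 0.4808  0.378  -0.6353  2.2793  1.2408  0.2168 -1.1487]
1.1 [ 0.3412  0.4614 -0.4621  2.3656  2.1889  0.2062 -2.0874] [ 0.666   0.3181 -0.8324  2.3538  1.2126  0.2411 -1.1304] [ 0.382   0.363  -0.5057  2.2361  0.7823  0.2214 -0.6939]
1.15 [ 0.7813  0.7032 -1.2254  2.3161  1.5614  0.6879 -1.4667] [ 0.4684  0.2824 -0.575   2.3017  0.654   0.2208 -0.5681] [ 0.4716  0.391  -0.6408  2.191   0.7457  0.3354 -0.6613]
pre 5.19 [ 0.9099  0.4419 -1.2237  2.4044  1.5634  0.4455 -1.4981] [ 0.4954 -0.0157  0.1546] [0.3526 0.1003 0.034 ] 0.0855
```

View pics/w1.png

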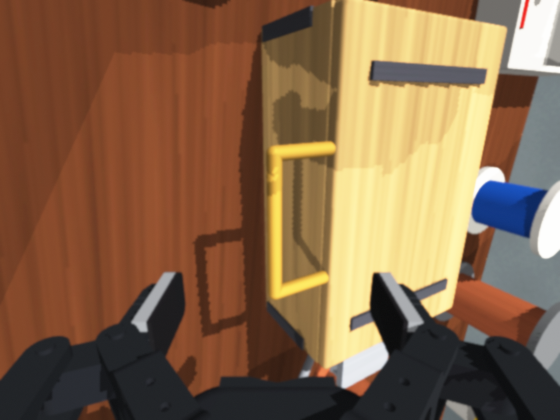

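The wrist view shows the bar vertical at column 277, rows 150–297. It lies midway between the fingers (columns about 160 and 390), so the alignment holds. I'll grip it and open the lid.

```bash
cat >> h.py <<'E'
def show(t):
    s=get_state();print(t,round(s['time'],2),s['qpos'],s['tcp_pos'],s['contact_force'],round(s['width'],4))
def lidest(p):
    """lid angle from the tool pose while gripping with pitch p"""
    s=get_state();R=Rn.from_quat(np.r_[s['eef_rot'][1:],s['eef_rot'][0]]).as_matrix()
    g=RC.T@(np.array(s['tcp_pos'])+R[:,2]*ctrl.pinch_z-C);v=g-[.09,0,.095]
    return np.arctan2(v[2],-v[0])-np.arctan2(.006,.225),np.hypot(v[0],v[2])
E
python3 - <<'E'
from h import *
pos,q=hand(0,1.05,back=.002)
ctrl.movel(pos,max_speed=.1);show('at')
ctrl.close_gripper(force=50);show('closed');print(lidest(0))
E
```

```text
at 6.17 [ 0.7593  0.6822 -1.1653  2.4051  1.8626  0.6575 -1.7543] [ 0.5332 -0.0114  0.087 ] [0.2839 0.1871 0.2061] 0.0856
closed 6.87 [ 0.7591  0.6832 -1.1649  2.4064  1.8628  0.658  -1.7547] [ 0.5324 -0.0115  0.0862] [-5.2526 -0.913   2.8626] 0.008
(np.float64(0.005882255620573099), np.float64(0.22697799223588985))
```

Run:
```python
from h import *
L0,L1,N=0,1.39,12
for i in range(1,N+1):
    l=L1*i/N; p=1.05+.45*min(1,l/1.3)
    pos,q=hand(l,p,back=.002)
    try: ctrl.movel(pos,q,max_speed=.12)
    except ctrl.Unreachable as e: print('unreach',l,e);break
    s=get_state();print(round(l,2),round(s['time'],2),s['contact_force'],round(s['width'],4),lidest(p),s['qpos'][[2,3,5]] if hasattr(s['qpos'],'shape') else s['qpos'][2:6])
    if np.linalg.norm(s['contact_force'])>50: print('force!');break
show('up')
im,d=vision.grab_frame('scene');cv2.imwrite('pics/s2.png',im)
```

```text
0.12 7.23 [-3.8321  0.2878 -2.5023] 0.0078 (np.float64(0.12216113271698263), np.float64(0.22714822485966116)) [-1.1221  2.3369  0.5399]
0.23 7.62 [-5.5093 -0.1382 -0.9272] 0.0084 (np.float64(0.23419807020406852), np.float64(0.22746692289931136)) [-1.1299  2.2585  0.5227]
0.35 7.99 [-8.2393 -0.2009  0.5809] 0.0081 (np.float64(0.34691252033097747), np.float64(0.22780820052051595)) [-1.2083  2.1719  0.6141]
0.46 8.36 [-12.8139  -0.408    4.7858] 0.0083 (np.float64(0.4596357855336637), np.float64(0.2281199429905993)) [-1.2741  2.079   0.7324]
0.58 8.72 [-16.3208  -0.8956   8.1222] 0.0083 (np.float64(0.5737820440464669), np.float64(0.22839890780555366)) [-1.309   1.98    0.8507]
0.69 9.09 [-13.6465  -1.9317  11.6198] 0.0079 (np.float64(0.6948487504192362), np.float64(0.2279936029490243)) [-1.3185  1.874   0.9634]
0.81 9.45 [-13.8823  -3.0134  12.3383] 0.0078 (np.float64(0.8120431527348155), np.float64(0.2280586020396759)) [-1.3138  1.7641  1.0753]
0.93 9.81 [-12.9179  -3.1708  15.6833] 0.0082 (np.float64(0.9313258431182178), np.float64(0.22836928567903197)) [-1.2978  1.6488  1.1837]
1.04 10.17 [-5.9554 -2.1614 10.9144] 0.0081 (np.float64(1.049544130215458), np.float64(0.2279440167267005)) [-1.2736  1.5288  1.2874]
1.16 10.53 [-5.303  -1.0862 10.8826] 0.008 (np.float64(1.1663823808257165), np.float64(0.22824847435608722)) [-1.2457  1.4029  1.3904]
1.27 10.88 [-3.0119 -0.9371 10.9516] 0.0081 (np.float64(1.2825604568579212), np.float64(0.2285608216541055)) [-1.2155  1.2701  1.4915]
1.39 11.25 [-1.8727 -0.4339  6.6107] 0.0077 (np.float64(1.3956937484219976), np.float64(0.2280698862454516)) [-1.1931  1.1676  1.5475]
up 11.25 [ 0.4652  0.7767 -1.1931  1.1676  0.742   1.5475 -0.4609] [0.7166 0.0077 0.3019] [-1.8727 -0.4339  6.6107] 0.0077
```

View pics/s2.png

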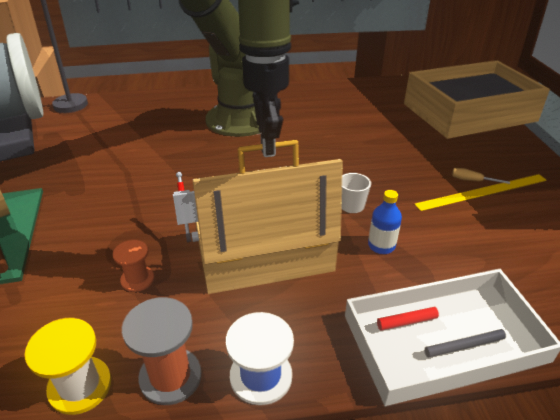

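The lid is open at about 1.39 rad, held at the handle (pixel 268,148), and the rod tip still shows at (180,177). I'll release the handle, back off and re-measure the rod.

```bash
cat >> h.py <<'E'
def rodangle():
    out=[]
    for c in('top','scene'):
        im,d=vision.grab_frame(c);X=cloud(c,d);hs=cv2.cvtColor(im,cv2.COLOR_BGR2HSV)
        L=(X-C)@RC
        m=(abs(L[...,1]+.162)<.025)&(L[...,2]>.06)&(L[...,2]<.21)&(abs(L[...,0]+.045)<.17)
        red=m&((hs[...,0]<6)|(hs[...,0]>174))&(hs[...,1]>200)&(hs[...,2]>90)
        if red.sum()>8:
            q=np.median(L[red],0);out.append((c,int(red.sum()),q,np.arctan2(q[2]-.045,-(q[0]+.045)),np.hypot(q[2]-.045,q[0]+.045)))
    return out
def lidangle():
    """lid plane angle from the scene camera depth, upper (outer) face"""
    im,d=vision.grab_frame('scene');X=cloud('scene',d);L=(X-C)@RC
    m=(abs(L[...,1])<.13)&(L[...,2]>.125)&(L[...,2]<.28)&(L[...,0]<.13)&(L[...,0]>-.12)
    P=L[m][:,[0,2]]
    for _ in range(4):
        c=np.median(P,0) if _==0 else P.mean(0);u=np.linalg.svd(P-P.mean(0),full_matrices=False)[2];r=(P-P.mean(0))@u[1];P=P[abs(r)<max(.004,1.5*r.std())]
    return np.arctan2(abs(u[0][1]),-u[0][0]*np.sign(u[0][1])),len(P)
E
python3 - <<'E'
from h import *
ctrl.ungrasp();print('lid?',lidangle())
pos,q=hand(1.39,1.5,back=.07);ctrl.movel(pos,max_speed=.15)
p=W([-.20,-.10,.36]);ctrl.movep(p,rod(.66,.11,1.2)[1]);show('side')
print('lid',lidangle());print('rod',rodangle())
E
```

```text
lid? (np.float64(1.3951611411383775), 9450)
side 14.75 [ 1.4978  0.0414 -1.2354  1.8928 -0.1196  0.8915  2.0002] [ 0.4706 -0.1182  0.3601] [0.3065 0.2344 0.002 ] 0.0857
lid (np.float64(1.3951800777994072), 9428)
rod [('top', 103, array([-0.1303, -0.1602,  0.1167]), np.float64(0.6987764494202557), np.float64(0.11144597918463382)), ('scene', 44, array([-0.1365, -0.1623,  0.121 ]), np.float64(0.6929384008257367), np.float64(0.11898062167875491))]
```

Run:
```python
from h import *
r=.108
ctrl.movep(*rod(.66,r,1.2,back=.10));show('pre')
pos,q=rod(.66,r,1.2);ctrl.movel(pos,max_speed=.12);show('at')
ctrl.close_gripper(force=25);show('grip')
for a in np.linspace(.66,1.91,10)[1:]:
    pos,q=rod(a,r,1.2)
    ctrl.movel(pos,q,max_speed=.1)
    s=get_state();print(round(a,2),round(s['time'],2),s['contact_force'],round(s['width'],4))
    if np.linalg.norm(s['contact_force'])>35: print('force!');break
print(rodangle(),lidangle());show('end')
im,d=vision.grab_frame('scene');cv2.imwrite('pics/s3.png',im[100:300,100:400])
```

```text
pre 15.68 [ 1.2036  0.4831 -1.1624  2.0767  0.6642  0.575   1.3278] [ 0.5171 -0.1755  0.1875] [-0.0337  0.5519 -0.4898] 0.0853
at 16.66 [ 0.9167  0.5887 -0.8322  2.1197  0.9411  0.3706  1.0745] [ 0.553  -0.1725  0.0948] [ 0.0508 -0.1975  0.0722] 0.085
grip 17.31 [ 0.9158  0.5902 -0.8314  2.1204  0.9419  0.3702  1.0738] [ 0.5525 -0.1721  0.0938] [-2.3493  0.5878  2.6104] 0.0132
0.8 17.61 [-3.9133  1.1455  4.5773] 0.0137
0.94 17.91 [-4.4057  0.8263  3.7538] 0.0133
1.08 18.21 [-0.852   1.7255  0.8997] 0.0137
1.22 18.51 [-0.365   2.7822 -1.976 ] 0.0133
1.35 18.81 [ 1.4164  3.5156 -3.6564] 0.0132
1.49 19.11 [-1.1833  3.7926 -2.1964] 0.0137
1.63 19.41 [-0.7617  4.7103 -0.3547] 0.0133
1.77 19.71 [-1.0323  4.5147  1.6766] 0.013
1.91 20.01 [0.6096 5.5135 2.7271] 0.0132
[] (np.float64(1.394543983563584), 9488)
end 20.16 [ 0.8163  0.6949 -0.9154  1.8073  0.8296  0.6243  1.174 ] [ 0.6736 -0.1596  0.1303] [0.5456 5.4706 3.1688] 0.0129
```

View pics/s3.png

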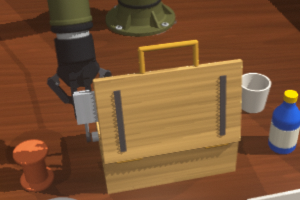

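Run:
```python
from h import *
ctrl.pause(.3);ctrl.ungrasp()
pos,q=rod(1.91,.108,1.2,back=.11);ctrl.movel(pos,max_speed=.15)
ctrl.movep(W([-.20,-.06,.40]),hand(1.39,1.2)[1]);show('away')
print(rodangle(),lidangle())
im,d=vision.grab_frame('top');cv2.imwrite('pics/t4.png',cv2.resize(im[80:300,200:480],None,fx=2,fy=2))
```

```text
away 23.08 [ 1.3187 -0.0607 -1.0403  1.8328 -0.2185  1.0019  0.4593] [ 0.4662 -0.0795  0.3994] [ 0.5696 -0.3941 -0.1978] 0.0855
[('top', 60, array([-0.0247, -0.1573,  0.1544]), np.float64(1.7543614515713508), np.float64(0.11131720111290265))] (np.float64(1.3948796416646523), 9467)
```

View pics/t4.png

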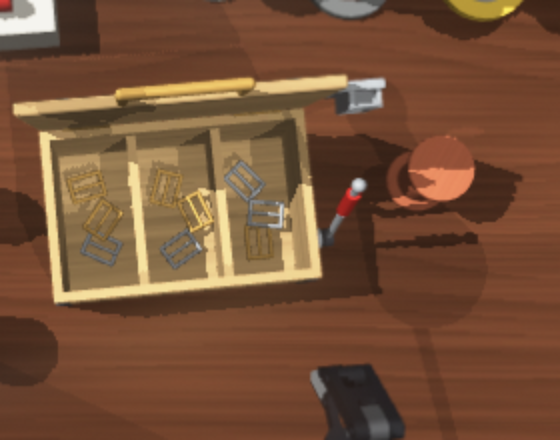

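Run:
```python
from h import *
ci=vision.camera_info('top')
for n,r in(('ball',.150),('sl85',.085),('sl130',.130),('piv',.0)):
    for a in(.66,1.70,1.75,1.80,1.85,1.91):
        p=W([-.045-r*np.cos(a),-.162,.045+r*np.sin(a)])
        u=cv2.projectPoints(p.reshape(1,3),ci['R'],ci['t'],ci['mtx'],ci['dist_coeffs'])[0].ravel()
        print(n,a,u,'crop',(u-[200,80])*2)
im,d=vision.grab_frame('top');X=cloud('top',d);L=(X-C)@RC
m=(abs(L[...,1]+.162)<.03)&(L[...,2]>.17)&(L[...,2]<.215)&(L[...,0]<.04)
v,u=np.nonzero(m);print('ball px',u.mean(),v.mean(),len(u),L[m].mean(0),L[m].max(0))
np.savez('top4.npz',im=im,d=d)
```

```text
ball 0.66 [380.3308 252.843 ] crop [360.6617 345.6861]
ball 1.7 [380.3992 179.3616] crop [360.7984 198.7231]
ball 1.75 [379.798  175.5102] crop [359.596  191.0204]
ball 1.8 [379.151  171.7446] crop [358.302  183.4892]
ball 1.85 [378.4611 168.079 ] crop [356.9221 176.158 ]
ball 1.91 [377.5807 163.8309] crop [355.1615 167.6617]
sl85 0.66 [372.3995 227.4742] crop [344.799  294.9485]
sl85 1.7 [372.1889 188.3102] crop [344.3777 216.6205]
sl85 1.75 [371.8836 186.289 ] crop [343.7672 212.5779]
sl85 1.8 [371.5555 184.3052] crop [343.111  208.6105]
sl85 1.85 [371.2058 182.3654] crop [342.4115 204.7307]
sl85 1.91 [370.7592 180.1039] crop [341.5183 200.2079]
sl130 0.66 [377.7945 244.7405] crop [355.5891 329.4809]
sl130 1.7 [377.7252 182.2755] crop [355.4504 204.5509]
sl130 1.75 [377.222  179.0176] crop [354.444  198.0351]
sl130 1.8 [376.6807 175.8284] crop [353.3614 191.6567]
sl130 1.85 [376.1035 172.7192] crop [352.2071 185.4384]
sl130 1.91 [375.3669 169.1091] crop [350.7338 178.2181]
piv 0.66 [363.2418 198.0679] crop [326.4835 236.1359]
piv 1.7 [363.2418 198.0679] crop [326.4835 236.1359]
piv 1.75 [363.2418 198.0679] crop [326.4835 236.1359]
piv 1.8 [363.2418 198.0679] crop [326.4835 236.1359]
piv 1.85 [363.2418 198.0679] crop [326.4835 236.1359]
piv 1.91 [363.2418 198.0679] crop [326.4835 236.1359]
ball px 377.6714285714286 173.9142857142857 70 [-0.0142 -0.1599  0.1869] [-0.0053 -0.1543  0.198 ]
```

The top view shows the ball at crop (359,186), i.e. full-image (379.5,173). The projected positions put that at a rod angle of about 1.78, so the rod stopped short of 1.91. I'll regrip it and swing the remaining 0.13, turning the tool along with the rod.

```bash
cat >> h.py <<'E'
def ball():
    im,d=vision.grab_frame('top');X=cloud('top',d);L=(X-C)@RC
    m=(abs(L[...,1]+.162)<.03)&(L[...,2]>.165)&(L[...,2]<.215)&(L[...,0]<.032)&(L[...,0]>-.06)
    v,u=np.nonzero(m);px=np.array([u.mean(),v.mean()]);ci=vision.camera_info('top')
    A=np.linspace(1.5,2.1,121)
    pr=np.array([W([-.045-.146*np.cos(a),-.162,.048+.146*np.sin(a)]) for a in A])
    pp=cv2.projectPoints(pr,ci['R'],ci['t'],ci['mtx'],ci['dist_coeffs'])[0][:,0]
    return px,len(u),L[m].mean(0),A[np.argmin(abs(pp[:,1]-px[1]))]
E
python3 - <<'E'
from h import *
print(ball())
r=.108
ctrl.movep(*rod(1.78,r,1.05,back=.10));show('pre')
pos,q=rod(1.78,r,1.05);ctrl.movel(pos,max_speed=.12);show('at')
ctrl.close_gripper(force=50);show('grip')
for a in (1.85,1.92):
    pos,q=rod(a,r,1.05+a-1.78);ctrl.movel(pos,q,max_speed=.06);show(a)
ctrl.pause(.2);ctrl.ungrasp()
pos,q=rod(1.92,r,1.05+.14,back=.11);ctrl.movel(pos,max_speed=.15)
ctrl.movep(W([-.20,-.06,.40]),hand(1.39,1.2)[1]);show('away')
print(ball(),rodangle(),lidangle())
E
```

```text
(array([377.2619, 174.5595]), 84, array([-0.0149, -0.1598,  0.184 ]), np.float64(1.77))
pre 24.36 [ 1.0577  0.4869 -1.0385  1.9669  0.6503  0.4629  1.3306] [ 0.6131 -0.1662  0.2218] [-0.9334 -0.5429  0.0174] 0.0857
at 25.34 [ 0.7864  0.5949 -0.7325  1.9669  0.8534  0.2861  1.1412] [ 0.6625 -0.1613  0.1354] [-0.404  -0.0239 -0.5257] 0.0855
grip 26.0 [ 0.7854  0.5961 -0.7323  1.9672  0.8538  0.2854  1.141 ] [ 0.6625 -0.1606  0.1346] [-0.9165  1.2232  1.7608] 0.0125
1.85 26.27 [ 0.7905  0.6331 -0.7963  1.8917  0.7996  0.4309  1.1931] [ 0.6692 -0.1599  0.132 ] [-1.1308  2.3989  1.9403] 0.0126
1.92 26.53 [ 0.7735  0.6654 -0.8258  1.8162  0.7548  0.5605  1.2356] [ 0.6751 -0.1593  0.1291] [-0.5063  2.5318  3.0413] 0.0126
away 29.31 [ 1.178  -0.0512 -0.9177  1.8335 -0.1985  0.9983  0.4356] [ 0.4663 -0.0794  0.3993] [ 0.4907 -0.0504  0.092 ] 0.0852
(array([375.7722, 164.9241]), 79, array([ 0.0042, -0.1602,  0.18  ]), np.float64(1.905)) [('top', 74, array([-0.0101, -0.1582,  0.1515]), np.float64(1.8877100742925659), np.float64(0.11205910541955919))] (np.float64(1.3950388642366855), 9441)
```

Rod is now at about 1.905. Next I regrip the handle and lower the lid slowly.

Run:
```python
from h import *
ctrl.movep(*hand(1.395,1.5,back=.08));show('pre')
pos,q=hand(1.395,1.5,back=.002);ctrl.movel(pos,max_speed=.1);show('at')
ctrl.close_gripper(force=50);show('grip');print(lidangle())
for l in np.r_[np.linspace(1.395,.95,7)[1:],.92]:
    p=1.2+.3*(l-.87)/.525
    pos,q=hand(l,p,back=.002);ctrl.movel(pos,q,max_speed=.08)
    s=get_state();print(round(l,3),round(s['time'],2),s['contact_force'],round(s['width'],4),lidest(p))
    if np.linalg.norm(s['contact_force'])>35: print('force!');break
print(lidangle())
```

```text
pre 30.54 [ 0.3852  0.6792 -1.0264  1.0069  0.5967  1.6444 -0.3297] [0.7111 0.0062 0.3792] [-0.0327 -1.4165  0.6562] 0.0855
at 31.48 [ 0.4163  0.7191 -1.0191  1.1666  0.6226  1.4823 -0.3842] [0.7169 0.0073 0.3019] [ 0.2182 -0.3511  1.1841] 0.0853
grip 32.17 [ 0.416   0.7198 -1.0187  1.1674  0.6227  1.4821 -0.3844] [0.7168 0.0073 0.3011] [0.4199 0.0611 0.4656] 0.0081
(np.float64(1.3968533044249711), 9463)
1.321 32.57 [-1.5578  0.4723  0.6133] 0.0082 (np.float64(1.3198741303631418), np.float64(0.22729996679537753))
1.247 32.92 [-2.0508 -0.5334  3.3023] 0.0084 (np.float64(1.2489859505306267), np.float64(0.22733856192071894))
1.172 33.27 [-1.911  -1.4693  4.9349] 0.0081 (np.float64(1.1763841276567826), np.float64(0.22734587503633585))
1.098 33.62 [-3.659  -2.1381  5.593 ] 0.0082 (np.float64(1.0999218541538114), np.float64(0.22702642695477118))
1.024 33.97 [-4.639  -2.3396  6.2119] 0.0081 (np.float64(1.027420618140664), np.float64(0.22704648840206818))
0.95 34.32 [-5.3854 -1.0226  6.7975] 0.0082 (np.float64(0.9545688648861061), np.float64(0.22708299968821768))
0.92 34.57 [-5.722  -2.6434  4.1164] 0.008 (np.float64(0.9227492492319506), np.float64(0.22675605533054716))
(np.float64(0.920644834680116), 9748)
```

Run:
```python
from h import *
for l in (.90,.885,.87,.86,.85):
    p=1.2+.3*(l-.87)/.525
    pos,q=hand(l,p,back=.002);ctrl.movel(pos,q,max_speed=.03)
    ctrl.pause(.15);s=get_state();f=np.array(s['contact_force'])
    t=RC@np.array([-np.sin(l),0,-np.cos(l)])
    print(round(l,3),round(s['time'],2),f,'tang',f@t,lidest(p),lidangle()[0])
    if np.linalg.norm(f)>25: print('force!');break
im,d=vision.grab_frame('scene');cv2.imwrite('pics/s5.png',cv2.resize(im[120:290,130:350],None,fx=3,fy=3))
im,d=vision.grab_frame('top');cv2.imwrite('pics/t5.png',cv2.resize(im[80:260,300:460],None,fx=3,fy=3))
```

```text
0.9 35.06 [-4.271  -1.8825  4.8607] tang 0.4557476807067955 (np.float64(0.9033734799487431), np.float64(0.2267453128322889)) 0.8997624288857201
0.885 35.52 [-5.317  -2.5387  5.5721] tang 0.7632820125049802 (np.float64(0.888602107882095), np.float64(0.2267638343710099)) 0.8854338999947968
0.87 35.98 [-1.808  -2.1652  7.6552] tang -3.3945466367788897 (np.float64(0.8829789748948346), np.float64(0.22678473399822177)) 0.8792065249556479
0.86 36.42 [ 0.5694 -2.3317  9.3402] tang -6.345106285859403 (np.float64(0.8806178098253165), np.float64(0.22679482605814433)) 0.8773471195354768
0.85 36.88 [ 4.1807 -2.8805 10.7597] tang -10.007845942571272 (np.float64(0.8782348077660509), np.float64(0.22679773150892554)) 0.8764943640095483
```

View pics/t5.png

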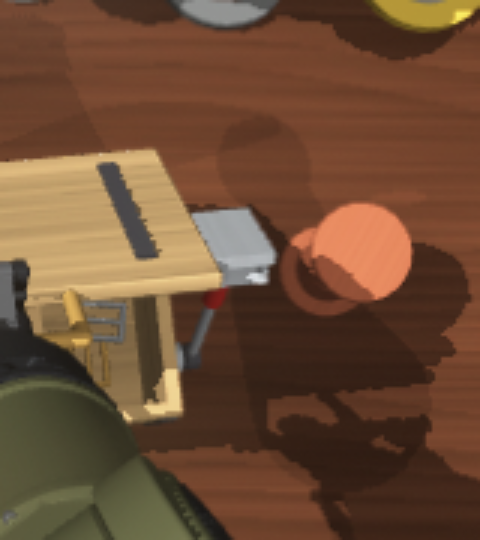

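The lid stopped firmly at 0.877, close to the stated 0.87. If the ball were on the rim it would have stopped about 0.13 rad higher. In the top view the red sleeve runs up under the ear at crop (215,295). I'll relax the pressing force, release, and check.

Run:
```python
from h import *
l=.874;p=1.2
pos,q=hand(l,p,back=.002);ctrl.movel(pos,q,max_speed=.03);show('relax')
ctrl.ungrasp();print(lidangle())
s=get_state();pos,q=hand(l,p,back=.09);ctrl.movel(pos,max_speed=.12)
ctrl.movep(W([-.26,0,.42]),hand(l,1.3)[1]);show('away')
print(lidangle());ctrl.pause(.5);print(lidangle(),rodangle())
a,_=lidangle()
im,d=vision.grab_frame('top');cv2.imwrite('pics/t6.png',im)
for n in ['glue_bottle','thread_spool','rivet_cup']:
    for z in models.recognise('top',n)[:1]: print(n,z['point'],z['p'])
```

```text
relax 37.35 [ 0.7419  0.4591 -1.118   1.8432  0.673   0.8006 -0.5637] [ 0.6172 -0.0031  0.2566] [-2.1218 -2.953   7.0127] 0.0081
(np.float64(0.880582141966572), 9655)
away 39.83 [ 0.8224 -0.148  -0.6414  1.826  -0.1738  1.1779  0.3217] [ 0.4009 -0.025   0.4192] [ 0.0556 -0.5547 -0.1221] 0.0856
(np.float64(0.8801170607513082), 9687)
(np.float64(0.8800856504446056), 9710) [('top', 10, array([-0.0166, -0.1627,  0.1392]), np.float64(1.8634230132675673), np.float64(0.09839577142277316))]
glue_bottle [160.0, 177.4] 0.68
thread_spool [413.6, 169.2] 0.96
rivet_cup [176.0, 250.4] 0.68
```

View pics/t6.png

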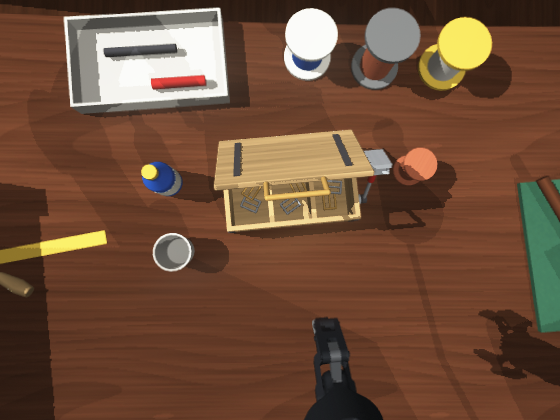

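The lid stands still at 0.880 with the gripper clear (front, near pixel (330,340)). The handle is at (297,193), the rod runs up under the ear at (375,165), and the bottle, spool and cup are where they started. Handing in.

```bash
python3 -c "
from station import ticket
print(ticket.close_job())"
```

```text
the job is handed in; nothing more can be done
None
```

I handed the job in at about 40 s of the 64 s limit: the lid stands still at about 0.88 rad on the prop rod with the gripper clear and the bottle, spool and cup unmoved, but I inferred that the ball is seated from the lid angle and firm stop, and the hand-in call gave no verdict.

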